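# Put away the samples after the practical

## Robot

A 6-joint arm with a two-finger parallel gripper is mounted at the origin on the work surface. World frame = base frame: x ahead of the robot, y to its left, z up, the work surface at z = 0. Lengths are in mm, angles in rad, forces in N, time in s.
With the tool pointing down it reaches from about 400 to 925 mm from the base axis. Payload 12.5 kg.
Tool frame: the origin (TCP) lies on the centre line of the jaws, within the pads' length; the fingertips stand 14 mm ahead of it and the grasp point (between the pads) lies 5 mm behind it; z points along the fingers, x is the direction in which the jaws open and shut, and the axes are right-handed (so a half turn about z gives the same grasp; the last joint's range is limited). The gripper opens to 95 mm and grips with 3 to 60 N. Pads are 20 mm wide; open, the fingers measure 119 mm over their backs; the gripper's body (75 mm by 180 mm) begins 59 mm behind the grasp point.
Start: joints at [1.147, 0.491, 1.559, -0, 1.092, -0.106], TCP at [195.281, 593.726, 228.661] pointing down, gripper open.
Joint ranges: [-3.1, 3.1], [-0.84, 2.19], [0.05, 2.79], [-1.13, 4.28], [0.06, 2.93], [-2.69, 2.69]. Speed limits (rad/s): [2.22, 2.22, 2.79, 3.14, 3.14, 3.14].

## Interface

Orientations are given as [roll, pitch, yaw] about the fixed x, y, z axes, in that order (R = Rz(yaw) Ry(pitch) Rx(roll)).
In Python, from cell import state, read_camera, job_done gives the robot as it stands.
- The arm moves only by the shell command python3 -m handwheel 'ROWS'. ROWS is JSON, a list of rows, each an object of numbers: "hand": the finger opening in m, from 0 to 0.0951; "x", "y", "z": the shift along the world's x, y, z in m; "spin": the turn about the world's z in units of 5 degrees (1.0 is 5 degrees). In form: [{"hand": .., "x": .., "y": .., "z": .., "spin": ..}, ...]. A call has 1 to 20 rows; each row is the pose to reach, as a shift and turn from the pose commanded when the call began; what a row does not reach only later rows make up. A row lasts 1/12 s, in which the tool goes at most 41.7 mm and 7.16 degrees, less where a joint would pass 70% of its speed; a pose out of reach is approached as far as the arm can. A call with a gripper value outside its range is refused whole. The fingers move at their own pace and stop on an object; the grip force is fixed at half the most. Time passes only in rows, so rows that repeat a pose let the fingers close. It gives the time, the measured TCP pose, the force and the opening at its end, in the units of the state.
- state(): the state, without advancing time (a new reading comes with each control period).
- read_camera(name): name is "side" or "top" or "wrist"; returns a dict with "img" (384x512x3 uint8, red, green, blue), "fx", "fy", "cx", "cy" (pixels), "D" ([k1, k2, p1, p2, k3] as OpenCV has them; the pictures are not rectified), "T" (4x4, takes a point from camera to world coordinates). Camera axes: x right, y down, z forward; pixel columns grow to the right and rows downward; lengths in mm; the calibration is good to about 2 mm. A picture is of the moment at which its call begins. There is no depth.
- job_done(): hands the job in, once; it reports no verdict.
The state is a dict: "t": time; "joints": joint angles; "qvel": joint speeds; "tau": joint torques, N m; "eef_pos": TCP position; "tcp_rot": TCP orientation; "ft_force": force on the tool from outside, world axes, zero at the start; "moment": the same for the moment, N m; "opening": opening from 0.0 (shut) to 1.0 (fully open).
Only numpy, scipy, OpenCV 4.12 (cv2) and the standard library are available. Lean on these libraries where they do the work, as an engineer would, in place of code of your own. Each camera call takes 0.05 s, during which the arm holds its last target. There are 200 camera calls.

## Task

Clear up the samples after the practical: stand the two tall bottles in the orange tray with two small bays, the two squat jars in the orange tray with two large bays, and the oblong slide box in the orange tray without a divider, each upright and flat on the floor of its bay, one to a bay. Let go of everything, and leave the glass beaker standing where it is.

Things in the scene. Friction and masses are not known exactly. Their poses are not given: they have to be found in the camera images.
- bottle_a_center (a point): screw-cap sample bottle, white plastic with a narrow blue ribbed cap, standing upright (one of two alike): a round body 34 mm in diameter up to 58 mm, a sloping shoulder, a 25 mm cap, 80 mm tall in all; about 70 g. The point is on its axis, half-way up (40 mm above its underside); z is its axis, up.
- bottle_b_center (a point): screw-cap sample bottle, white plastic with a narrow blue ribbed cap, standing upright (one of two alike): a round body 34 mm in diameter up to 58 mm, a sloping shoulder, a 25 mm cap, 80 mm tall in all; about 70 g. The point is on its axis, half-way up (40 mm above its underside); z is its axis, up.
- jar_a_center (a point): squat specimen jar, white plastic with a wide blue ribbed lid, standing upright (one of two alike): a plain cylinder 50 mm in diameter, 50 mm tall; about 120 g. The point is on its axis, half-way up (25 mm above its underside); z is its axis, up.
- jar_b_center (a point): squat specimen jar, white plastic with a wide blue ribbed lid, standing upright (one of two alike): a plain cylinder 50 mm in diameter, 50 mm tall; about 120 g. The point is on its axis, half-way up (25 mm above its underside); z is its axis, up.
- slide_box_center (a point): slide box, an oblong closed white plastic box with a blue lid, standing on the bench: 32 mm (x) by 84 mm (y), 50 mm tall (z); about 150 g. The point is at its centre, 25 mm above its underside; the two ends are alike.
- bottle_tray: the tray for the tall bottles: 64 by 124 mm outside, with a divider across the middle that makes two square bays 56 mm wide, centred 30 mm either side of the origin along y. Orange plastic, fixed to the bench; outer walls 15 mm high and 4 mm thick, floor 4 mm thick. Origin: centre of its underside; x along its short side, y along its long side, z up.
- jar_tray: the tray for the squat jars, the largest: 80 by 156 mm outside, with a divider across the middle that makes two square bays 72 mm wide, centred 38 mm either side of the origin along y. Orange plastic, fixed to the bench; outer walls 15 mm high and 4 mm thick, floor 4 mm thick. Origin: centre of its underside; x along its short side, y along its long side, z up.
- box_tray: the tray for the slide box: 60 by 112 mm outside, no divider, one oblong bay 52 mm (x) by 104 mm (y) centred on the origin. Orange plastic, fixed to the bench; outer walls 15 mm high and 4 mm thick, floor 4 mm thick. Origin: centre of its underside; x along its short side, y along its long side, z up.
- beaker: small empty glass beaker, a bystander standing between two trays: 42 mm across the rim, 58 mm tall. Origin: centre of its underside. To be left alone.

How it is judged (in metres and radians):
At the end, for the whole second after the job is handed in: Both bottles stand in the bays of the bottle tray, both jars in those of the jar tray, the slide box in the box tray: each released, at rest, upright within 0.12 rad, its underside within 6 mm of the bay's floor and its centre within 14 mm of the bay's middle line (x of bottle_a_center in the frame of bottle_tray between -0.014 and 0.014 m and y of bottle_a_center in the frame of bottle_tray between -0.044 and 0.044 m and z of bottle_a_center in the frame of bottle_tray between 0.038 and 0.05 m and angle between each of bottle_a_center, bottle_b_center, jar_a_center, jar_b_center, slide_box_center's own z axis and vertical below 0.12 rad and linear speed of each of bottle_a, bottle_b, jar_a, jar_b, slide_box below 0.01 m/s and x of bottle_b_center in the frame of bottle_tray between -0.014 and 0.014 m and y of bottle_b_center in the frame of bottle_tray between -0.044 and 0.044 m and z of bottle_b_center in the frame of bottle_tray between 0.038 and 0.05 m and x of jar_a_center in the frame of jar_tray between -0.014 and 0.014 m and y of jar_a_center in the frame of jar_tray between -0.052 and 0.052 m and z of jar_a_center in the frame of jar_tray between 0.023 and 0.035 m and x of jar_b_center in the frame of jar_tray between -0.014 and 0.014 m and y of jar_b_center in the frame of jar_tray between -0.052 and 0.052 m and z of jar_b_center in the frame of jar_tray between 0.023 and 0.035 m and x of slide_box_center in the frame of box_tray between -0.014 and 0.014 m and y of slide_box_center in the frame of box_tray between -0.014 and 0.014 m and z of slide_box_center in the frame of box_tray between 0.023 and 0.035 m); the robot touches nothing.
It fails at once if the beaker is shoved more than 30 mm or tipped more than 0.4 rad (distance of beaker from where it was at the start of the episode above 0.03 m or angle between beaker's own z axis and vertical above 0.4 rad).
It also fails if it takes over 109 s, if anything falls off the work surface, if the arm or the gripper's body presses on something with over 40 N, if the wrist force passes 120 N, or if a joint passes its speed limit or range.

## Working session

There is one attempt and no reset: what is moved stays moved. The work goes in short steps, Python scripts to look and compute and a shell command to move; the robot and the scene stay as the last step left them, time stands still between calls to the robot, and variables do not carry over. Pictures are saved under pics/ and viewed, about 12 in all and at most 16, crops included, and the job is handed in when it is done.

```bash
mkdir -p pics; ls
python3 - <<'E'
from cell import state, read_camera
import cv2, pickle
s=state();print({k:s[k] for k in('t','eef_pos','tcp_rot','opening')})
d={}
for n in('top','side'):
    c=d[n]=read_camera(n);cv2.imwrite(f'pics/{n}0.png',c['img'][:,:,::-1]);print(n,c['T'].round(3).tolist(),c['fx'],c['D'])
pickle.dump(d,open('c0.pkl','wb'))
E
```

```text
pics
{'t': 0.0, 'eef_pos': array([195.15788451, 593.50525579, 228.04633375]), 'tcp_rot': array([-3.14148016e+00,  1.16084846e-03,  1.25302676e+00]), 'opening': 0.9959215168152736}
top [[0.029, -0.994, 0.103, 406.985], [-1.0, -0.028, 0.014, -7.151], [-0.011, -0.104, -0.995, 984.626], [0.0, 0.0, 0.0, 1.0]] 390.7737910271125 [-0.11049165  0.          0.          0.          0.        ]
side [[0.959, -0.181, 0.216, 310.764], [-0.282, -0.66, 0.697, -570.879], [0.016, -0.729, -0.684, 610.978], [0.0, 0.0, 0.0, 1.0]] 358.598495328594 [-0.08944412  0.          0.          0.          0.        ]
```

View pics/top0.png

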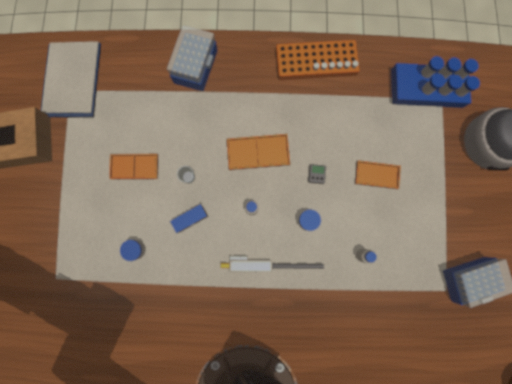

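View pics/side0.png

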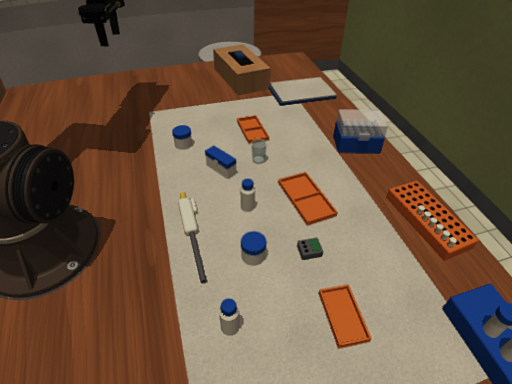

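The top view shows the bottle tray at (134,167), jar tray at (258,152), box tray at (378,175) and beaker at (187,175). The bottles are at (251,206) and (369,256), the jars at (131,250) and (309,220), and the slide box at (189,217). Next I measure them.

```bash
cat > h.py <<'E'
import cv2, numpy as np
def ray(c,p,z):
    K=np.array([[c['fx'],0,c['cx']],[0,c['fy'],c['cy']],[0,0,1]])
    u=cv2.undistortPoints(np.float64(p).reshape(-1,1,2),K,np.array(c['D'],float)).reshape(-1,2)
    d=np.c_[u,np.ones(len(u))]@c['T'][:3,:3].T; o=c['T'][:3,3]
    return (o+d*((z-o[2])/d[:,2])[:,None])[:,:2]
def blobs(c,col):
    h=cv2.cvtColor(c['img'],cv2.COLOR_RGB2HSV)
    m=cv2.inRange(h,(105,120,60),(125,255,255)) if col=='blue' else cv2.inRange(h,(3,150,120),(16,255,255))
    if col!='blue': m=cv2.morphologyEx(m,cv2.MORPH_CLOSE,np.ones((5,5)))
    return [k for k in cv2.findContours(m,cv2.RETR_EXTERNAL,cv2.CHAIN_APPROX_NONE)[0] if cv2.contourArea(k)>40]
def rect(c,k,z):
    w=ray(c,k.reshape(-1,2),z); r=cv2.minAreaRect(w.astype(np.float32))
    b=cv2.boxPoints(r); e=[b[1]-b[0],b[2]-b[1]]; e=max(e,key=np.linalg.norm)
    return np.round(r[0],1),np.round(sorted(r[1]),1),round(float(np.degrees(np.arctan2(e[1],e[0]))%180),1)
E
python3 - <<'E'
import pickle;from h import *
d=pickle.load(open('c0.pkl','rb'))
for n in d:
  for col,zs in(('blue',(50,80)),('org',(15,))):
    for k in blobs(d[n],col):
        print(n,col,k.reshape(-1,2).mean(0).round(),*[(z,)+rect(d[n],k,z) for z in zs])
E
```

```text
top blue [370. 256.] (50, array([ 355.5, -287.2]), array([16.6, 17.1]), 91.0) (80, array([ 357.1, -278.3]), array([16.1, 16.5]), 91.0)
top blue [130. 250.] (50, array([354.1, 289.7]), array([43.2, 44.4]), 92.8) (80, array([355.8, 280.2]), array([41.8, 43. ]), 92.8)
top blue [309. 220.] (50, array([ 440.2, -138. ]), array([40.6, 43.3]), 91.5) (80, array([ 439.2, -133.8]), array([39.3, 41.9]), 91.5)
top blue [188. 218.] (50, array([435.4, 151.3]), array([27.1, 78. ]), 121.1) (80, array([434.5, 146.2]), array([26.2, 75.5]), 121.1)
top blue [438.  86.] (50, array([ 789.5, -465.7]), array([ 98.9, 224.5]), 87.1) (80, array([ 777.2, -451. ]), array([ 95.7, 217.3]), 87.1)
top blue [471.  66.] (50, array([ 850.3, -562.4]), array([30.7, 35.5]), 94.4) (80, array([ 836.1, -544.6]), array([29.7, 34.4]), 94.4)
top blue [454.  65.] (50, array([ 849. , -514.5]), array([31.2, 38. ]), 134.9) (80, array([ 834.8, -498.2]), array([30.2, 36.8]), 134.9)
top blue [436.  63.] (50, array([ 849.9, -466.5]), array([31. , 37.3]), 135.3) (80, array([ 835.7, -451.8]), array([30. , 36.1]), 135.3)
top org [396. 359.
[... 3080 characters left out ...]
6)
side org [307. 198.] (15, array([608.9, -15.1]), array([ 84.8, 161.2]), 96.2)
side org [153. 169.] (15, array([264.3, 185.5]), array([ 12.2, 112. ]), 90.3)
side org [ 91. 184.] (15, array([ 99.6, 188.3]), array([ 40.6, 269.6]), 92.2)
side org [252. 127.] (15, array([565. , 305.5]), array([ 63.7, 125.2]), 91.8)
side org [327. 115.] (15, array([817. , 319.6]), array([ 64.7, 154.7]), 88.9)
side org [46. 96.] (15, array([-70.6, 691.5]), array([ 27.8, 172.3]), 97.7)
side org [98. 88.] (15, array([102. , 695.6]), array([ 28.3, 128.6]), 92.1)
side org [287.  64.] (15, array([820.3, 704.4]), array([ 64.2, 184. ]), 63.8)
side org [242.  59.] (15, array([660.8, 809.7]), array([139.7, 264.8]), 99.3)
```

```bash
python3 -m handwheel '[{"hand":0.095,"x":0.04,"y":-0.076,"z":0,"spin":-1.4},{"hand":0.095,"x":0.08,"y":-0.15,"z":0,"spin":-2.8},{"hand":0.095,"x":0.12,"y":-0.23,"z":0,"spin":-4.2},{"hand":0.095,"x":0.159,"y":-0.304,"z":0,"spin":-13.1},{"hand":0.095,"x":0.159,"y":-0.304,"z":0,"spin":-13.1},{"hand":0.095,"x":0.159,"y":-0.304,"z":0,"spin":-13.1},{"hand":0.095,"x":0.159,"y":-0.304,"z":-0.05,"spin":-13.1},{"hand":0.095,"x":0.159,"y":-0.304,"z":-0.08,"spin":-13.1},{"hand":0.095,"x":0.159,"y":-0.304,"z":-0.08,"spin":-13.1},{"hand":0.095,"x":0.159,"y":-0.304,"z":-0.08,"spin":-13.1},{"hand":0.095,"x":0.159,"y":-0.304,"z":-0.08,"spin":-13.1},{"hand":0.095,"x":0.159,"y":-0.304,"z":-0.08,"spin":-13.1},{"hand":0.095,"x":0.159,"y":-0.304,"z":-0.08,"spin":-13.1},{"hand":0.095,"x":0.159,"y":-0.304,"z":-0.08,"spin":-13.1}]'
python3 - <<'E'
from cell import read_camera,state
from h import *
import pickle
s=state();print(s['eef_pos'],s['tcp_rot'],s['t'])
c=read_camera('wrist');cv2.imwrite('pics/w1.png',c['img'][:,:,::-1])
for k in blobs(c,'blue'): print(k.reshape(-1,2).mean(0),rect(c,k,50))
t=pickle.load(open('c0.pkl','rb'))['top']
print('bottle1',ray(t,[[251,206]],80),'beaker',ray(t,[[187,174]],58))
E
```

```text
t: 1.27
eef_pos: [354.2, 290.5, 149.3]
tcp_rot: [-3.141, -0.001, 0.112]
ft_force: [-0.4, -0.6, -0.0]
opening: 0.997
[354.1862001  290.51065804 149.29422242] [-3.14099072e+00 -1.33496581e-03  1.12108496e-01] 1.2667
[305.75308642 299.33333333] (array([416.7, 187.9]), array([22.1, 30.6]), 31.0)
[256.15625 197.225  ] (array([355., 291.]), array([50.9, 51.6]), 141.5)
bottle1 [[466.71502366   1.30770906]] beaker [[540.84435732 157.68867142]]
```

View pics/w1.png

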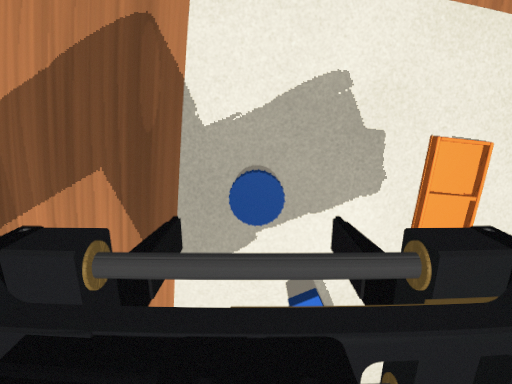

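The wrist view shows the jar lid at (256,197), centred between the fingers at (355,291), which matches the top view. I'm grasping it.

```bash
python3 -m handwheel '[{"hand":0.095,"x":0,"y":0,"z":-0.04,"spin":0},{"hand":0.095,"x":0,"y":0,"z":-0.08,"spin":0},{"hand":0.095,"x":0,"y":0,"z":-0.119,"spin":0},{"hand":0.095,"x":0,"y":0,"z":-0.119,"spin":0},{"hand":0.03,"x":0,"y":0,"z":-0.119,"spin":0},{"hand":0.03,"x":0,"y":0,"z":-0.119,"spin":0},{"hand":0.03,"x":0,"y":0,"z":-0.119,"spin":0},{"hand":0.03,"x":0,"y":0,"z":-0.119,"spin":0},{"hand":0.03,"x":0,"y":0,"z":-0.119,"spin":0},{"hand":0.03,"x":0,"y":0,"z":-0.119,"spin":0},{"hand":0.03,"x":0,"y":0,"z":-0.119,"spin":0},{"hand":0.03,"x":0,"y":0,"z":-0.119,"spin":0},{"hand":0.03,"x":0,"y":0,"z":-0.09,"spin":0},{"hand":0.03,"x":0,"y":0,"z":-0.05,"spin":0},{"hand":0.03,"x":0,"y":0,"z":-0.01,"spin":0},{"hand":0.03,"x":0,"y":0,"z":-0.01,"spin":0}]'
```

```text
t: 2.65
eef_pos: [356.0, 290.9, 144.4]
tcp_rot: [-3.138, -0.008, 0.11]
ft_force: [0.9, -0.1, -0.9]
opening: 0.52
```

```bash
python3 -m handwheel '[{"hand":0.03,"x":0.025,"y":-0.027,"z":0,"spin":0},{"hand":0.03,"x":0.05,"y":-0.053,"z":0,"spin":0},{"hand":0.03,"x":0.075,"y":-0.08,"z":0,"spin":0},{"hand":0.03,"x":0.1,"y":-0.106,"z":0,"spin":0},{"hand":0.03,"x":0.125,"y":-0.132,"z":0,"spin":0},{"hand":0.03,"x":0.15,"y":-0.159,"z":0,"spin":0},{"hand":0.03,"x":0.175,"y":-0.185,"z":0,"spin":0},{"hand":0.03,"x":0.2,"y":-0.212,"z":0,"spin":0},{"hand":0.03,"x":0.225,"y":-0.24,"z":0,"spin":0},{"hand":0.03,"x":0.24,"y":-0.255,"z":0,"spin":0},{"hand":0.03,"x":0.25,"y":-0.265,"z":0,"spin":0},{"hand":0.03,"x":0.25,"y":-0.265,"z":0,"spin":0},{"hand":0.03,"x":0.25,"y":-0.265,"z":-0.03,"spin":0},{"hand":0.03,"x":0.25,"y":-0.265,"z":-0.06,"spin":0},{"hand":0.03,"x":0.25,"y":-0.265,"z":-0.085,"spin":0},{"hand":0.03,"x":0.25,"y":-0.265,"z":-0.097,"spin":0},{"hand":0.03,"x":0.25,"y":-0.265,"z":-0.103,"spin":0},{"hand":0.03,"x":0.25,"y":-0.265,"z":-0.103,"spin":0},{"hand":0.03,"x":0.25,"y":-0.265,"z":-0.103,"spin":0}]'
```

```text
t: 4.23
eef_pos: [604.4, 25.2, 36.4]
tcp_rot: [3.141, -0.001, 0.11]
ft_force: [0.1, 0.7, -0.6]
opening: 0.524
```

```bash
python3 -m handwheel '[{"hand":0.095,"x":0,"y":0,"z":-0.001,"spin":0},{"hand":0.095,"x":0,"y":0,"z":-0.001,"spin":0},{"hand":0.095,"x":0,"y":0,"z":-0.001,"spin":0},{"hand":0.095,"x":0,"y":0,"z":-0.001,"spin":0},{"hand":0.095,"x":0,"y":0,"z":-0.001,"spin":0},{"hand":0.095,"x":0,"y":0,"z":0.03,"spin":0},{"hand":0.095,"x":0,"y":0,"z":0.07,"spin":0},{"hand":0.095,"x":0,"y":0,"z":0.11,"spin":0},{"hand":0.095,"x":-0.028,"y":-0.028,"z":0.11,"spin":0},{"hand":0.095,"x":-0.056,"y":-0.056,"z":0.11,"spin":0},{"hand":0.095,"x":-0.084,"y":-0.084,"z":0.11,"spin":0},{"hand":0.095,"x":-0.112,"y":-0.112,"z":0.11,"spin":0},{"hand":0.095,"x":-0.14,"y":-0.14,"z":0.11,"spin":0},{"hand":0.095,"x":-0.165,"y":-0.164,"z":0.11,"spin":0},{"hand":0.095,"x":-0.165,"y":-0.164,"z":0.11,"spin":0},{"hand":0.095,"x":-0.165,"y":-0.164,"z":0.11,"spin":0},{"hand":0.095,"x":-0.165,"y":-0.164,"z":0.11,"spin":0}]'
python3 - <<'E'
from cell import read_camera,state
from h import *
s=state();print(s['eef_pos'],s['tcp_rot'],s['t'])
for n in('wrist','top'):
  c=read_camera(n);cv2.imwrite(f'pics/{n}2.png',c['img'][:,:,::-1])
  for k in blobs(c,'blue'): print(n,k.reshape(-1,2).mean(0),rect(c,k,54),rect(c,k,50))
E
```

```text
t: 5.65
eef_pos: [439.8, -139.4, 145.9]
tcp_rot: [3.141, -0.001, 0.109]
ft_force: [0.7, -0.1, -0.4]
opening: 0.999
[ 439.79243909 -139.37270638  145.94281612] [ 3.14120739e+00 -9.30288694e-04  1.09034123e-01] 5.65
wrist [256.38993711 198.88050314] (array([ 440.5, -138.1]), array([49.4, 51.2]), 88.1) (array([ 440.7, -139.2]), array([50.2, 52. ]), 88.1)
wrist [313.01694915  27.44067797] (array([470.1,   7.3]), array([28.7, 30.6]), 88.6) (array([470.7,   8.6]), array([29.2, 31.1]), 88.6)
wrist [471.99479167  30.68229167] (array([602. ,  23.7]), array([49.4, 59.1]), 10.8) (array([604.7,  25.2]), array([50.2, 60.1]), 10.8)
top [198.39393939 211.63636364] (array([449. , 128.2]), array([25.7, 28. ]), 28.8) (array([449.1, 128.8]), array([25.8, 28.1]), 28.8)
top [242.65306122 150.65306122] (array([602.6,  26. ]), array([41.3, 42. ]), 1.6) (array([603.4,  26.1]), array([41.4, 42.2]), 1.6)
top [437.69798658  86.37248322] (array([ 788.5, -464.1]), array([ 98.3, 223.4]), 87.6) (array([ 790.2, -466.1]), array([ 98.7, 224.4]), 87.6)
top [470.78787879  65.33333333] (array([ 849.1, -559.8]), array([29.4, 36.5]), 134.7) (array([ 851. , -562.2]), array([29.5, 36.7]), 134.7)
top [453.91176471  64.47058824] (array([ 847.8, -513. ]), array([31. , 35.7]), 134.9) (array([ 849.7, -515.2]), array([31.2, 35.9]), 134.9)
top [436.25714286  63.25714286] (array([ 848. , -464.6]), array([30.9, 37.2]), 135.3) (array([ 849.9, -466.5]), array([31. , 37.3]), 135.3)
```

View pics/wrist2.png

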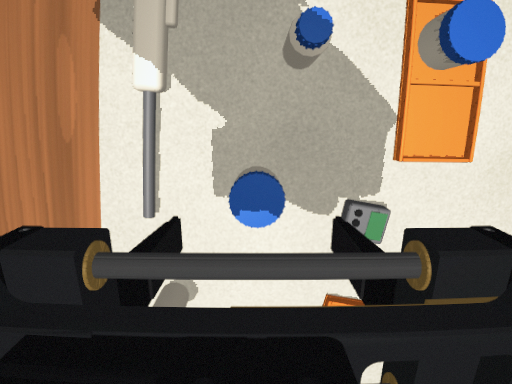

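The first jar sits in its bay at (603,25). The lid at (256,199) puts the second jar centred under the tool at (440.5,-139).

```bash
python3 -m handwheel '[{"hand":0.095,"x":0,"y":0,"z":-0.04,"spin":0},{"hand":0.095,"x":0,"y":0,"z":-0.08,"spin":0},{"hand":0.095,"x":0,"y":0,"z":-0.116,"spin":0},{"hand":0.095,"x":0,"y":0,"z":-0.116,"spin":0},{"hand":0.03,"x":0,"y":0,"z":-0.116,"spin":0},{"hand":0.03,"x":0,"y":0,"z":-0.116,"spin":0},{"hand":0.03,"x":0,"y":0,"z":-0.116,"spin":0},{"hand":0.03,"x":0,"y":0,"z":-0.116,"spin":0},{"hand":0.03,"x":0,"y":0,"z":-0.116,"spin":0},{"hand":0.03,"x":0,"y":0,"z":-0.116,"spin":0},{"hand":0.03,"x":0,"y":0,"z":-0.116,"spin":0},{"hand":0.03,"x":0,"y":0,"z":-0.116,"spin":0},{"hand":0.03,"x":0,"y":0,"z":-0.09,"spin":0},{"hand":0.03,"x":0,"y":0,"z":-0.05,"spin":0},{"hand":0.03,"x":0,"y":0,"z":-0.01,"spin":0},{"hand":0.03,"x":0,"y":0,"z":-0.01,"spin":0}]'
python3 -m handwheel '[{"hand":0.03,"x":0.025,"y":0.013,"z":0,"spin":0},{"hand":0.03,"x":0.05,"y":0.026,"z":0,"spin":0},{"hand":0.03,"x":0.075,"y":0.039,"z":0,"spin":0},{"hand":0.03,"x":0.1,"y":0.052,"z":0,"spin":0},{"hand":0.03,"x":0.125,"y":0.065,"z":0,"spin":0},{"hand":0.03,"x":0.15,"y":0.078,"z":0,"spin":0},{"hand":0.03,"x":0.165,"y":0.083,"z":0,"spin":0},{"hand":0.03,"x":0.173,"y":0.087,"z":0,"spin":0},{"hand":0.03,"x":0.173,"y":0.087,"z":0,"spin":0},{"hand":0.03,"x":0.173,"y":0.087,"z":-0.03,"spin":0},{"hand":0.03,"x":0.173,"y":0.087,"z":-0.06,"spin":0},{"hand":0.03,"x":0.173,"y":0.087,"z":-0.085,"spin":0},{"hand":0.03,"x":0.173,"y":0.087,"z":-0.095,"spin":0},{"hand":0.03,"x":0.173,"y":0.087,"z":-0.101,"spin":0},{"hand":0.03,"x":0.173,"y":0.087,"z":-0.101,"spin":0},{"hand":0.03,"x":0.173,"y":0.087,"z":-0.101,"spin":0}]'
```

```text
t: 7.08
eef_pos: [441.2, -140.1, 141.4]
tcp_rot: [3.137, -0.007, 0.11]
ft_force: [1.2, -0.1, 0.1]
opening: 0.524
t: 8.42
eef_pos: [612.3, -52.7, 35.6]
tcp_rot: [3.141, -0.001, 0.109]
ft_force: [0.6, -0.1, -1.0]
opening: 0.526
```

```bash
python3 -m handwheel '[{"hand":0.095,"x":0,"y":0,"z":-0.001,"spin":0},{"hand":0.095,"x":0,"y":0,"z":-0.001,"spin":0},{"hand":0.095,"x":0,"y":0,"z":-0.001,"spin":0},{"hand":0.095,"x":0,"y":0,"z":-0.001,"spin":0},{"hand":0.095,"x":0,"y":0,"z":-0.001,"spin":0},{"hand":0.095,"x":0,"y":0,"z":0.03,"spin":0},{"hand":0.095,"x":0,"y":0,"z":0.07,"spin":0},{"hand":0.095,"x":0,"y":0,"z":0.11,"spin":0},{"hand":0.095,"x":-0.035,"y":0.013,"z":0.12,"spin":0},{"hand":0.095,"x":-0.07,"y":0.026,"z":0.12,"spin":0},{"hand":0.095,"x":-0.105,"y":0.039,"z":0.12,"spin":0},{"hand":0.095,"x":-0.146,"y":0.052,"z":0.12,"spin":0},{"hand":0.095,"x":-0.146,"y":0.052,"z":0.12,"spin":0},{"hand":0.095,"x":-0.146,"y":0.052,"z":0.12,"spin":0},{"hand":0.095,"x":-0.146,"y":0.052,"z":0.12,"spin":0}]'
python3 - <<'E'
from cell import read_camera,state
from h import *
for n in('wrist',):
  c=read_camera(n);cv2.imwrite(f'pics/{n}3.png',c['img'][:,:,::-1])
  for k in blobs(c,'blue'): print(n,k.reshape(-1,2).mean(0),rect(c,k,80),rect(c,k,54))
E
```

```text
t: 9.67
eef_pos: [467.2, -0.4, 155.2]
tcp_rot: [3.141, -0.002, 0.11]
ft_force: [0.3, -0.1, -0.8]
opening: 0.999
wrist [390.66153846 244.27692308] (array([587.8, -22.2]), array([15.3, 24.6]), 5.5) (array([602.1, -32.3]), array([17. , 27.4]), 5.5)
wrist [255.42391304 202.19565217] (array([467.2,   2.7]), array([25. , 26.9]), 107.9) (array([468. ,  -4.6]), array([27.8, 29.9]), 107.9)
wrist [403.11949686 184.63522013] (array([588.2,  30.8]), array([45.3, 50.5]), 174.9) (array([602.5,  26.7]), array([50.4, 56.1]), 174.9)
wrist [243.51207729  31.5942029 ] (array([444.1, 134.1]), array([28.8, 57.4]), 121.1) (array([442.4, 141.5]), array([32. , 63.9]), 121.1)
```

```bash
python3 -m handwheel '[{"hand":0.095,"x":0,"y":0.002,"z":-0.04,"spin":0},{"hand":0.095,"x":0,"y":0.002,"z":-0.08,"spin":0},{"hand":0.095,"x":0,"y":0.002,"z":-0.118,"spin":0},{"hand":0.095,"x":0,"y":0.002,"z":-0.118,"spin":0},{"hand":0.015,"x":0,"y":0.002,"z":-0.118,"spin":0},{"hand":0.015,"x":0,"y":0.002,"z":-0.118,"spin":0},{"hand":0.015,"x":0,"y":0.002,"z":-0.118,"spin":0},{"hand":0.015,"x":0,"y":0.002,"z":-0.118,"spin":0},{"hand":0.015,"x":0,"y":0.002,"z":-0.118,"spin":0},{"hand":0.015,"x":0,"y":0.002,"z":-0.118,"spin":0},{"hand":0.015,"x":0,"y":0.002,"z":-0.118,"spin":0},{"hand":0.015,"x":0,"y":0.002,"z":-0.118,"spin":0},{"hand":0.015,"x":0,"y":0.002,"z":-0.118,"spin":0},{"hand":0.015,"x":0,"y":0.002,"z":-0.118,"spin":0},{"hand":0.015,"x":0,"y":0.002,"z":-0.09,"spin":0},{"hand":0.015,"x":0,"y":0.002,"z":-0.05,"spin":0},{"hand":0.015,"x":0,"y":0.002,"z":-0.01,"spin":0},{"hand":0.015,"x":0,"y":0.002,"z":-0.01,"spin":0}]'
python3 -m handwheel '[{"hand":0.015,"x":0.007,"y":0.025,"z":0,"spin":0},{"hand":0.015,"x":0.015,"y":0.05,"z":0,"spin":0},{"hand":0.015,"x":0.025,"y":0.085,"z":0,"spin":0},{"hand":0.015,"x":0.035,"y":0.12,"z":0,"spin":0},{"hand":0.015,"x":0.045,"y":0.155,"z":0,"spin":0},{"hand":0.015,"x":0.055,"y":0.19,"z":0,"spin":0},{"hand":0.015,"x":0.065,"y":0.225,"z":0,"spin":0},{"hand":0.015,"x":0.075,"y":0.26,"z":0,"spin":0},{"hand":0.015,"x":0.085,"y":0.295,"z":0,"spin":0},{"hand":0.015,"x":0.092,"y":0.32,"z":0,"spin":0},{"hand":0.015,"x":0.097,"y":0.333,"z":0,"spin":0},{"hand":0.015,"x":0.097,"y":0.333,"z":0,"spin":0},{"hand":0.015,"x":0.097,"y":0.333,"z":-0.03,"spin":0},{"hand":0.015,"x":0.097,"y":0.333,"z":-0.06,"spin":0},{"hand":0.015,"x":0.097,"y":0.333,"z":-0.085,"spin":0},{"hand":0.015,"x":0.097,"y":0.333,"z":-0.097,"spin":0},{"hand":0.015,"x":0.097,"y":0.333,"z":-0.103,"spin":0},{"hand":0.015,"x":0.097,"y":0.333,"z":-0.103,"spin":0},{"hand":0.015,"x":0.097,"y":0.333,"z":-0.103,"spin":0}]'
```

```text
t: 11.22
eef_pos: [468.4, 1.5, 150.3]
tcp_rot: [3.14, -0.008, 0.11]
ft_force: [0.7, -0.7, 0.1]
opening: 0.352
t: 12.8
eef_pos: [563.6, 334.4, 42.4]
tcp_rot: [-3.141, -0.001, 0.109]
ft_force: [-0.4, -0.4, -0.9]
opening: 0.352
```

```bash
python3 -m handwheel '[{"hand":0.095,"x":0,"y":0,"z":-0.001,"spin":0},{"hand":0.095,"x":0,"y":0,"z":-0.001,"spin":0},{"hand":0.095,"x":0,"y":0,"z":-0.001,"spin":0},{"hand":0.095,"x":0,"y":0,"z":-0.001,"spin":0},{"hand":0.095,"x":0,"y":0,"z":-0.001,"spin":0},{"hand":0.095,"x":0,"y":0,"z":0.03,"spin":0},{"hand":0.095,"x":0,"y":0,"z":0.07,"spin":0},{"hand":0.095,"x":0,"y":0,"z":0.11,"spin":0},{"hand":0.095,"x":-0.021,"y":-0.03,"z":0.11,"spin":1},{"hand":0.095,"x":-0.042,"y":-0.06,"z":0.11,"spin":2},{"hand":0.095,"x":-0.063,"y":-0.09,"z":0.11,"spin":3},{"hand":0.095,"x":-0.084,"y":-0.12,"z":0.11,"spin":4},{"hand":0.095,"x":-0.105,"y":-0.15,"z":0.11,"spin":5},{"hand":0.095,"x":-0.128,"y":-0.183,"z":0.11,"spin":5},{"hand":0.095,"x":-0.128,"y":-0.183,"z":0.11,"spin":5},{"hand":0.095,"x":-0.128,"y":-0.183,"z":0.11,"spin":5},{"hand":0.095,"x":-0.128,"y":-0.183,"z":0.11,"spin":5}]'
python3 - <<'E'
from cell import read_camera,state
from h import *
for n in('wrist','side'):
  c=read_camera(n);cv2.imwrite(f'pics/{n}4.png',c['img'][:,:,::-1])
  for k in blobs(c,'blue'): print(n,k.reshape(-1,2).mean(0).round(),rect(c,k,50),rect(c,k,84))
E
```

```text
t: 14.22
eef_pos: [436.1, 151.9, 152.1]
tcp_rot: [3.141, -0.002, 0.545]
ft_force: [-0.4, -0.3, 0.6]
opening: 1.004
wrist [256. 194.] (array([436.2, 153.2]), array([31.5, 84.4]), 120.5) (array([431.6, 160.8]), array([27.4, 73.3]), 120.5)
wrist [501. 101.] (array([578. , 342.9]), array([25. , 28.8]), 131.4) (array([554.7, 325.6]), array([21.7, 25. ]), 131.4)
side [228. 306.] (array([ 360.2, -264.2]), array([26.4, 26.5]), 113.1) (array([ 357.2, -282.8]), array([24.8, 24.9]), 113.1)
side [492. 328.] (array([ 796.4, -443.8]), array([105.8, 162.7]), 90.1) (array([ 767. , -451.5]), array([ 99.4, 152.8]), 90.1)
side [315. 197.] (array([612.7, -54. ]), array([48. , 59.8]), 67.9) (array([594.4, -85.3]), array([45.1, 56.2]), 67.9)
side [300. 175.] (array([604.5,  24. ]), array([46.4, 60.4]), 69.6) (array([586.7, -12. ]), array([43.6, 56.7]), 69.6)
side [220. 156.] (array([434.7, 145.1]), array([40.3, 94. ]), 120.7) (array([427.2, 101.7]), array([37.9, 88.3]), 120.7)
side [375. 144.] (array([849. ,  90.2]), array([37.9, 90.6]), 48.7) (array([816.4,  50.1]), array([35.6, 85.1]), 48.7)
side [345. 139.] (array([793.7, 140.6]), array([ 57.3, 141.5]), 67.4) (array([764.5,  97.5]), array([ 53.8, 132.9]), 67.4)
```

View pics/side4.png

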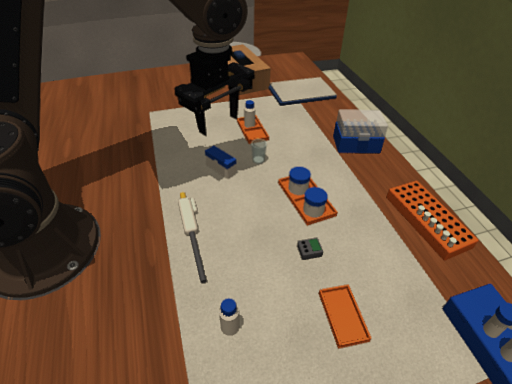

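View pics/wrist4.png

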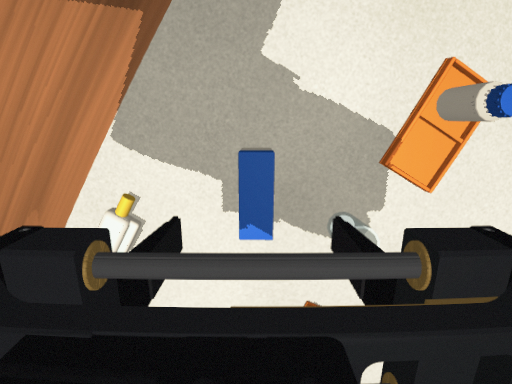

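The side view shows both jars at (300,180) and (315,200) and a bottle at (250,112), all upright in their bays. The wrist view shows the slide box at (256,194), aligned with the jaws. I'll narrow the opening to stay clear of the beaker.

```bash
python3 -m handwheel '[{"hand":0.06,"x":0,"y":0.001,"z":-0.03,"spin":0},{"hand":0.06,"x":0,"y":0.001,"z":-0.06,"spin":0},{"hand":0.06,"x":0,"y":0.001,"z":-0.06,"spin":0},{"hand":0.06,"x":0,"y":0.001,"z":-0.09,"spin":0},{"hand":0.06,"x":0,"y":0.001,"z":-0.121,"spin":0},{"hand":0.06,"x":0,"y":0.001,"z":-0.121,"spin":0},{"hand":0.015,"x":0,"y":0.001,"z":-0.121,"spin":0},{"hand":0.015,"x":0,"y":0.001,"z":-0.121,"spin":0},{"hand":0.015,"x":0,"y":0.001,"z":-0.121,"spin":0},{"hand":0.015,"x":0,"y":0.001,"z":-0.121,"spin":0},{"hand":0.015,"x":0,"y":0.001,"z":-0.121,"spin":0},{"hand":0.015,"x":0,"y":0.001,"z":-0.121,"spin":0},{"hand":0.015,"x":0,"y":0.001,"z":-0.121,"spin":0},{"hand":0.015,"x":0,"y":0.001,"z":-0.09,"spin":0},{"hand":0.015,"x":0,"y":0.001,"z":-0.05,"spin":0},{"hand":0.015,"x":0,"y":0.001,"z":-0.01,"spin":0},{"hand":0.015,"x":0,"y":0.001,"z":-0.01,"spin":0}]'
python3 -m handwheel '[{"hand":0.015,"x":0.01,"y":-0.025,"z":0,"spin":-0.4},{"hand":0.015,"x":0.02,"y":-0.06,"z":0,"spin":-0.9},{"hand":0.015,"x":0.03,"y":-0.095,"z":0,"spin":-1.4},{"hand":0.015,"x":0.04,"y":-0.13,"z":0,"spin":-2},{"hand":0.015,"x":0.05,"y":-0.165,"z":0,"spin":-2.6},{"hand":0.015,"x":0.06,"y":-0.2,"z":0,"spin":-3.2},{"hand":0.015,"x":0.07,"y":-0.235,"z":0,"spin":-3.8},{"hand":0.015,"x":0.08,"y":-0.27,"z":0,"spin":-4.4},{"hand":0.015,"x":0.09,"y":-0.305,"z":0,"spin":-5},{"hand":0.015,"x":0.1,"y":-0.34,"z":0,"spin":-5.6},{"hand":0.015,"x":0.11,"y":-0.375,"z":0,"spin":-6.2},{"hand":0.015,"x":0.118,"y":-0.41,"z":0,"spin":-6.8},{"hand":0.015,"x":0.122,"y":-0.44,"z":0,"spin":-7.3},{"hand":0.015,"x":0.124,"y":-0.46,"z":0,"spin":-7.3},{"hand":0.015,"x":0.124,"y":-0.469,"z":0,"spin":-7.3},{"hand":0.015,"x":0.124,"y":-0.469,"z":-0.03,"spin":-7.3},{"hand":0.015,"x":0.124,"y":-0.469,"z":-0.06,"spin":-7.3},{"hand":0.015,"x":0.124,"y":-0.469,"z":-0.06,"spin":-7.3},{"hand":0.015,"x":0.124,"y":-0.469,"z":-0.06,"spin":-7.3}]'
python3 - <<'E'
from cell import read_camera,state
from h import *
s=state();print(s['eef_pos'],s['tcp_rot'][2])
for n in('wrist',):
  c=read_camera(n);cv2.imwrite(f'pics/{n}5.png',c['img'][:,:,::-1])
  for k in blobs(c,'blue'): print(n,k.reshape(-1,2).mean(0).round(),rect(c,k,s['eef_pos'][2]+19))
  for k in blobs(c,'o'): print(n,k.reshape(-1,2).mean(0).round(),rect(c,k,15))
E
```

```text
t: 15.73
eef_pos: [437.4, 153.3, 147.9]
tcp_rot: [3.138, -0.009, 0.546]
ft_force: [0.5, -0.9, -1.4]
opening: 0.335
t: 17.32
eef_pos: [558.7, -315.2, 80.9]
tcp_rot: [-3.14, 0.003, -0.09]
ft_force: [0.7, -0.7, -1.4]
opening: 0.332
[ 558.66636798 -315.24939213   80.94190986] -0.09026133880657339
wrist [256. 292.] (array([ 557.2, -336.5]), array([16.2, 31.9]), 175.0)
wrist [256. 213.] (array([ 561.5, -292. ]), array([32.3, 41.7]), 84.9)
wrist [412. 372.] (array([ 697.8, -498. ]), array([25.3, 51.6]), 0.1)
wrist [265. 170.] (array([ 564. , -293.8]), array([59.3, 64.5]), 84.9)
wrist [507. 116.] (array([ 760.6, -260.1]), array([ 17. , 176.6]), 95.2)
```

View pics/wrist5.png

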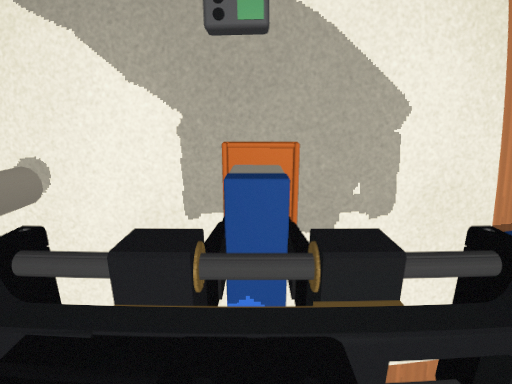

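The box is aligned with the tray at (260,170). I'll nudge it x +2.5 mm and y −2 mm, then lower it.

```bash
python3 -m handwheel '[{"hand":0.015,"x":0.0025,"y":-0.002,"z":-0.02,"spin":0},{"hand":0.015,"x":0.0025,"y":-0.002,"z":-0.035,"spin":0},{"hand":0.015,"x":0.0025,"y":-0.002,"z":-0.042,"spin":0},{"hand":0.015,"x":0.0025,"y":-0.002,"z":-0.046,"spin":0},{"hand":0.015,"x":0.0025,"y":-0.002,"z":-0.046,"spin":0},{"hand":0.015,"x":0.0025,"y":-0.002,"z":-0.046,"spin":0},{"hand":0.095,"x":0.0025,"y":-0.002,"z":-0.046,"spin":0},{"hand":0.095,"x":0.0025,"y":-0.002,"z":-0.046,"spin":0},{"hand":0.095,"x":0.0025,"y":-0.002,"z":-0.046,"spin":0},{"hand":0.095,"x":0.0025,"y":-0.002,"z":-0.046,"spin":0},{"hand":0.095,"x":0.0025,"y":-0.002,"z":-0.046,"spin":0},{"hand":0.095,"x":0.0025,"y":-0.002,"z":-0.01,"spin":0},{"hand":0.095,"x":0.0025,"y":-0.002,"z":0.03,"spin":0},{"hand":0.095,"x":0.0025,"y":-0.002,"z":0.07,"spin":0}]'
python3 -m handwheel '[{"hand":0.095,"x":-0.035,"y":0.008,"z":0,"spin":0},{"hand":0.095,"x":-0.07,"y":0.016,"z":0,"spin":0},{"hand":0.095,"x":-0.105,"y":0.024,"z":0,"spin":0},{"hand":0.095,"x":-0.14,"y":0.032,"z":0,"spin":0},{"hand":0.095,"x":-0.175,"y":0.038,"z":0,"spin":0},{"hand":0.095,"x":-0.205,"y":0.039,"z":0,"spin":0},{"hand":0.095,"x":-0.205,"y":0.039,"z":0,"spin":0},{"hand":0.095,"x":-0.205,"y":0.039,"z":0,"spin":0},{"hand":0.095,"x":-0.205,"y":0.039,"z":0,"spin":0}]'
python3 - <<'E'
from cell import read_camera,state
from h import *
s=state();print(s['eef_pos'],s['tcp_rot'][2])
for n in('wrist','top'):
  c=read_camera(n);cv2.imwrite(f'pics/{n}6.png',c['img'][:,:,::-1])
  for k in blobs(c,'blue'): print(n,k.reshape(-1,2).mean(0).round(),rect(c,k,80),rect(c,k,54))
E
```

```text
t: 18.53
eef_pos: [561.3, -318.0, 152.5]
tcp_rot: [-3.141, 0.002, -0.091]
ft_force: [-0.2, -0.9, -0.5]
opening: 0.837
t: 19.28
eef_pos: [357.4, -279.8, 152.0]
tcp_rot: [3.141, -0.001, -0.091]
ft_force: [-0.5, 0.6, 0.2]
opening: 1.002
[ 357.40952908 -279.83152252  152.00850904] -0.09143357273765496
wrist [256. 204.] (array([ 358.2, -277.6]), array([24.8, 27.4]), 95.0) (array([ 357.6, -285.1]), array([27.6, 30.5]), 95.0)
wrist [468. 201.] (array([ 539.8, -291.2]), array([38.4, 47.1]), 84.9) (array([ 559.8, -300.3]), array([42.8, 52.5]), 84.9)
top [383. 172.] (array([ 556.1, -308.4]), array([27.3, 77.6]), 84.3) (array([ 560.3, -317.1]), array([28.1, 79.8]), 84.3)
top [243. 151.] (array([597.1,  25.1]), array([40.1, 40.9]), 1.6) (array([602.6,  26. ]), array([41.3, 42. ]), 1.6)
top [275. 148.] (array([605.2, -52.6]), array([40.1, 43.3]), 1.3) (array([610.9, -53.9]), array([41.3, 44.6]), 1.3)
top [438.  86.] (array([ 777.6, -451.2]), array([ 95.3, 217.1]), 87.3) (array([ 788.3, -464. ]), array([ 98. , 223.4]), 87.3)
top [471.  65.] (array([ 836.7, -544.3]), array([28.6, 35.5]), 134.8) (array([ 849.1, -559.8]), array([29.4, 36.5]), 134.8)
top [454.  64.] (array([ 835.5, -498.9]), array([30.2, 34.7]), 134.9) (array([ 847.8, -513. ]), array([31. , 35.7]), 134.9)
top [436.  63.] (array([ 836.4, -452.5]), array([30.1, 34.1]), 134.7) (array([ 848.7, -465.3]), array([31. , 35.1]), 134.7)
```

View pics/wrist6.png

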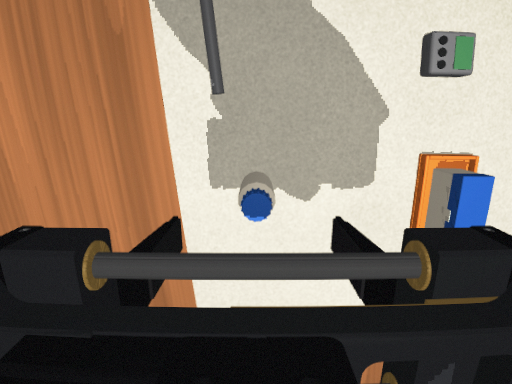

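The slide box sits in its tray at (560,-317). The cap at (256,204) puts the last bottle centred under the tool.

```bash
python3 -m handwheel '[{"hand":0.095,"x":0,"y":0.001,"z":-0.04,"spin":0},{"hand":0.095,"x":0,"y":0.001,"z":-0.08,"spin":0},{"hand":0.095,"x":0,"y":0.001,"z":-0.115,"spin":0},{"hand":0.095,"x":0,"y":0.001,"z":-0.115,"spin":0},{"hand":0.015,"x":0,"y":0.001,"z":-0.115,"spin":0},{"hand":0.015,"x":0,"y":0.001,"z":-0.115,"spin":0},{"hand":0.015,"x":0,"y":0.001,"z":-0.115,"spin":0},{"hand":0.015,"x":0,"y":0.001,"z":-0.115,"spin":0},{"hand":0.015,"x":0,"y":0.001,"z":-0.115,"spin":0},{"hand":0.015,"x":0,"y":0.001,"z":-0.115,"spin":0},{"hand":0.015,"x":0,"y":0.001,"z":-0.115,"spin":0},{"hand":0.015,"x":0,"y":0.001,"z":-0.115,"spin":0},{"hand":0.015,"x":0,"y":0.001,"z":-0.115,"spin":0},{"hand":0.015,"x":0,"y":0.001,"z":-0.115,"spin":0},{"hand":0.015,"x":0,"y":0.001,"z":-0.09,"spin":0},{"hand":0.015,"x":0,"y":0.001,"z":-0.05,"spin":0},{"hand":0.015,"x":0,"y":0.001,"z":-0.01,"spin":0},{"hand":0.015,"x":0,"y":0.001,"z":-0.01,"spin":0}]'
python3 -m handwheel '[{"hand":0.015,"x":0.008,"y":0.02,"z":0,"spin":0},{"hand":0.015,"x":0.02,"y":0.052,"z":0,"spin":0},{"hand":0.015,"x":0.032,"y":0.085,"z":0,"spin":0.2},{"hand":0.015,"x":0.044,"y":0.118,"z":0,"spin":0.4},{"hand":0.015,"x":0.057,"y":0.151,"z":0,"spin":0.6},{"hand":0.015,"x":0.069,"y":0.184,"z":0,"spin":0.8},{"hand":0.015,"x":0.082,"y":0.217,"z":0,"spin":1},{"hand":0.015,"x":0.094,"y":0.25,"z":0,"spin":1.2},{"hand":0.015,"x":0.106,"y":0.283,"z":0,"spin":1.4},{"hand":0.015,"x":0.119,"y":0.316,"z":0,"spin":1.4},{"hand":0.015,"x":0.131,"y":0.349,"z":0,"spin":1.4},{"hand":0.015,"x":0.143,"y":0.382,"z":0,"spin":1.4},{"hand":0.015,"x":0.156,"y":0.415,"z":0,"spin":1.4},{"hand":0.015,"x":0.168,"y":0.448,"z":0,"spin":1.4},{"hand":0.015,"x":0.18,"y":0.481,"z":0,"spin":1.4},{"hand":0.015,"x":0.193,"y":0.514,"z":0,"spin":1.4},{"hand":0.015,"x":0.203,"y":0.54,"z":0,"spin":1.4},{"hand":0.015,"x":0.208,"y":0.552,"z":0,"spin":1.4},{"hand":0.015,"x":0.208,"y":0.552,"z":0,"spin":1.4},{"hand":0.015,"x":0.208,"y":0.552,"z":-0.03,"spin":1.4}]'
```

```text
t: 20.88
eef_pos: [358.3, -279.7, 147.2]
tcp_rot: [3.136, -0.006, -0.091]
ft_force: [0.8, -0.4, -0.2]
opening: 0.35
t: 22.55
eef_pos: [566.6, 275.0, 115.1]
tcp_rot: [-3.139, -0.007, 0.033]
ft_force: [1.7, -0.1, -1.5]
opening: 0.348
```

```bash
python3 -m handwheel '[{"hand":0.015,"x":-0.001,"y":0,"z":-0.03,"spin":0},{"hand":0.015,"x":-0.001,"y":0,"z":-0.055,"spin":0},{"hand":0.015,"x":-0.001,"y":0,"z":-0.065,"spin":0},{"hand":0.015,"x":-0.001,"y":0,"z":-0.07,"spin":0},{"hand":0.015,"x":-0.001,"y":0,"z":-0.07,"spin":0},{"hand":0.015,"x":-0.001,"y":0,"z":-0.07,"spin":0},{"hand":0.095,"x":-0.001,"y":0,"z":-0.071,"spin":0},{"hand":0.095,"x":-0.001,"y":0,"z":-0.071,"spin":0},{"hand":0.095,"x":-0.001,"y":0,"z":-0.071,"spin":0},{"hand":0.095,"x":-0.001,"y":0,"z":-0.071,"spin":0},{"hand":0.095,"x":-0.001,"y":0,"z":-0.071,"spin":0},{"hand":0.095,"x":-0.001,"y":0,"z":-0.071,"spin":0},{"hand":0.095,"x":-0.001,"y":0,"z":-0.04,"spin":0},{"hand":0.095,"x":-0.001,"y":0,"z":0,"spin":0},{"hand":0.095,"x":-0.001,"y":0,"z":0.04,"spin":0},{"hand":0.095,"x":-0.001,"y":0,"z":0.08,"spin":0},{"hand":0.095,"x":-0.001,"y":0,"z":0.1,"spin":0}]'
python3 -m handwheel '[{"hand":0.095,"x":-0.04,"y":-0.02,"z":0,"spin":0},{"hand":0.095,"x":-0.08,"y":-0.03,"z":0,"spin":0},{"hand":0.095,"x":-0.12,"y":-0.04,"z":0,"spin":0},{"hand":0.095,"x":-0.14,"y":-0.04,"z":0,"spin":0},{"hand":0.095,"x":-0.14,"y":-0.04,"z":0,"spin":0},{"hand":0.095,"x":-0.14,"y":-0.04,"z":0,"spin":0},{"hand":0.095,"x":-0.14,"y":-0.04,"z":0,"spin":0},{"hand":0.095,"x":-0.14,"y":-0.04,"z":0,"spin":0}]'
python3 - <<'E'
from cell import read_camera,state
from h import *
for n in('side','top'):
  c=read_camera(n);cv2.imwrite(f'pics/{n}7.png',cv2.resize(c['img'][60:270,90:420] if n=='side' else c['img'][100:300,80:430],None,fx=2,fy=2)[:,:,::-1])
  for k in blobs(c,'blue'):
    if cv2.contourArea(k)<1500: print(n,k.reshape(-1,2).mean(0).round(),rect(c,k,54)[0],rect(c,k,84)[0])
E
```

```text
t: 23.97
eef_pos: [564.6, 274.1, 216.7]
tcp_rot: [-3.14, -0.005, 0.031]
ft_force: [0.3, 0.2, 0.2]
opening: 0.99
t: 24.63
eef_pos: [424.8, 233.9, 211.6]
tcp_rot: [-3.141, -0.001, 0.031]
ft_force: [0.7, 0.3, 0.2]
opening: 0.999
side [349. 303.] [ 561.7 -319.2] [ 548.2 -332.7]
side [315. 197.] [610.6 -57.7] [594.4 -85.3]
side [300. 175.] [602.4  19.8] [586.7 -12. ]
side [375. 144.] [846.6  88. ] [817.7  52.5]
side [345. 139.] [790.3 135.5] [764.5  97.5]
top [383. 172.] [ 560.3 -317.1] [ 555.3 -307.1]
top [138. 162.] [568.1 279.6] [562.9 270.3]
top [113. 162.] [568.  342.6] [562.8 331.4]
top [243. 151.] [602.6  26. ] [596.3  24.9]
top [275. 148.] [610.3 -53.2] [603.8 -51.8]
top [471.  65.] [ 849.1 -559.8] [ 834.8 -542. ]
top [454.  64.] [ 847.8 -513. ] [ 833.6 -496.7]
top [436.  63.] [ 848.7 -465.3] [ 834.4 -450.5]
```

View pics/side7.png

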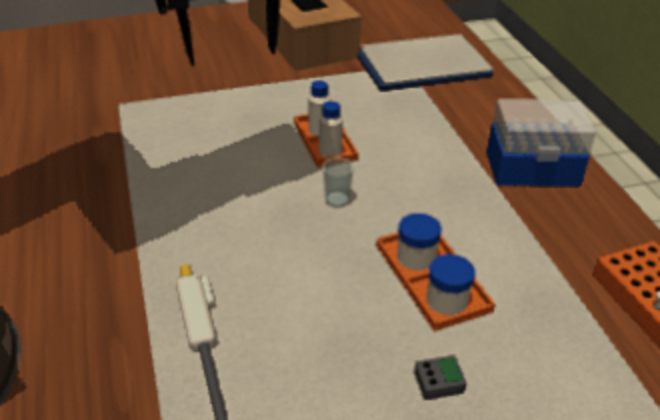

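View pics/top7.png

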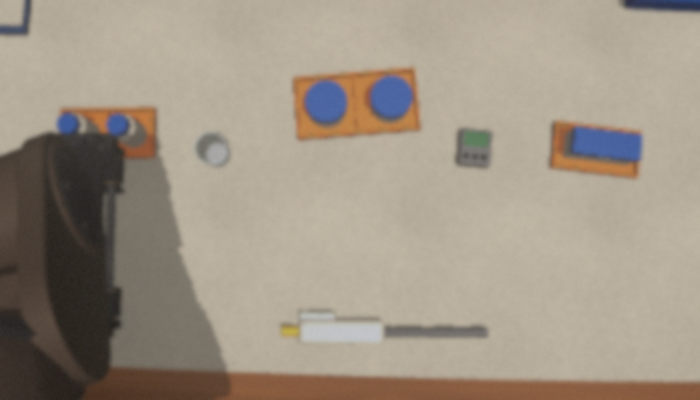

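Both bottles, both jars and the slide box stand upright in their bays. All centres are within about 5 mm of the targets, and the beaker is unmoved.

```bash
python3 -c "
from cell import job_done
print(job_done())"
```

```text
the job is handed in; nothing more can be done
None
```

All five items are in their trays, the gripper has let go of everything, and I handed the job in at about 25 s of the 109 s allowed.

- **Position:** in the last pictures each jar, bottle and the slide box was within about 6 mm of its bay centre, against a limit of 14 mm.
- **Upright:** the two jars and two bottles looked upright in the final side view. I checked the box there only by its measured position, about (562, -319) mm against the tray centre of (560, -317) mm.
- **Beaker:** it was standing where it started, judged by eye.
- **Forces:** wrist readings at the end of each move stayed below about 2 N.
- **Bottle disagreement:** the last top view puts both bottle caps 4–5 mm towards −y of where I set them down. Part of each cap's side shows in that view, so I take this as parallax. The side view could not confirm it because its colour mask did not pick up the caps.

No check failed.

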